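# Restock a workshop shelf lane first in, first out

## Task

Restock the plywood shelf lane first in, first out. Pull the old tin that is already standing in the lane forward to the front place, while the new stock is still in the grey tray; then move the three new containers from the tray into the lane behind it in order of height, shortest next to the old tin and tallest at the rear, each standing upright and centred on its own pad. Set them down rather than drop them, and leave the steel cup between the racks standing where it is.

Things in the scene. Friction and masses are not known exactly. Their poses are not given: they have to be found in the camera images.
- old_tin: old stock: round straight-sided tin with a dark steel lid and brown label, 48 mm diameter, 84 mm high, about 0.3 kg, standing in the middle or rear part of the lane. Origin at the centre of its underside, z up its axis
- tub: new stock, shortest: white plastic tub with a ribbed black screw lid, straight-sided, 52 mm diameter, 70 mm high, about 0.2 kg, standing in the grey tray. Origin at the centre of its underside, z up
- new_tin: new stock, middle height: bright aluminium tin with a white paper label, straight-sided, 46 mm diameter, 95 mm high, about 0.28 kg, standing in the grey tray. Origin at the centre of its underside, z up
- spray_can: new stock, tallest: spray can with a white cap of the same width, straight-sided, 44 mm diameter, 120 mm high, about 0.32 kg, standing in the grey tray. Origin at the centre of its underside, z up
- place1: the front place: round dark rubber pad, 56 mm across with a grey centre, flush in the floor of the plywood shelf lane; origin at its centre on the lane floor, 8 mm above the table; x points from the lane's front to its rear. Fixed lane, 300 by 112 mm; side rails 18 mm high and 96 mm apart, front lip 13 mm high (end nearer the robot), rear board 45 mm high
- place2: the second place from the front: round dark rubber pad, 56 mm across with a grey centre, flush in the floor of the plywood shelf lane; origin at its centre on the lane floor, 8 mm above the table; x points from the lane's front to its rear. 66 mm behind place1
- place3: the third place from the front: round dark rubber pad, 56 mm across with a grey centre, flush in the floor of the plywood shelf lane; origin at its centre on the lane floor, 8 mm above the table; x points from the lane's front to its rear. 66 mm behind place2
- place4: the rear place: round dark rubber pad, 56 mm across with a grey centre, flush in the floor of the plywood shelf lane; origin at its centre on the lane floor, 8 mm above the table; x points from the lane's front to its rear. 66 mm behind place3 and 41 mm in front of the rear board
- tray: grey delivery tray, fixed, 270 mm long (x) and 112 mm wide (y), floor 6 mm thick, walls 6 mm thick and 15 mm high; the new containers stand in a row along its x axis, about 80 mm apart, in any order. Origin under its centre, on the table. Lane and tray lie side by side, either one on the left, and point roughly away from the robot
- bolt_cup: bystander: open round steel cup, 60 mm across, 60 mm high, standing loose on the table between lane and tray. Origin at the centre of its underside
Things that resemble listed ones, but are neither listed nor needed, are in the scene too. Leave any turquoise look-alike of the tub alone. Leave any orange look-alike of the old_tin alone.

How it is judged:
On the way:
1. the old tin has been set down upright on the front pad and released, while the new containers are still in the tray (horizontal distance between old_tin and place1 below 0.014 m and z of old_tin in the frame of place1 below 0.004 m and angle between old_tin's own z axis and vertical below 0.12 rad and linear speed of old_tin below 0.02 m/s and contact force between old_tin and the fingers below 0.05 N and distance of each of tub, new_tin, spray_can from where it was at the start of the episode below 0.08 m), for 0.2 s.
At the end, for the whole second after the job is handed in: The old tin stands on the front pad, the tub on the second, the new tin on the third and the spray can on the rear pad, each upright (within 7 degrees), on the lane's floor, centred within 14 mm of its pad, released and at rest (horizontal distance between old_tin and place1 below 0.014 m and z of old_tin in the frame of place1 below 0.004 m and angle between each of old_tin, tub, new_tin, spray_can's own z axis and vertical below 0.12 rad and linear speed of each of old_tin, tub, new_tin, spray_can below 0.02 m/s and contact force between each of old_tin, tub, new_tin, spray_can and the fingers below 0.05 N and horizontal distance between tub and place2 below 0.014 m and z of tub in the frame of place2 below 0.004 m and horizontal distance between new_tin and place3 below 0.014 m and z of new_tin in the frame of place3 below 0.004 m and horizontal distance between spray_can and place4 below 0.014 m and z of spray_can in the frame of place4 below 0.004 m); the robot touches nothing.
It fails at once if the steel cup is pushed more than 30 mm or tipped over (distance of bolt_cup from where it was at the start of the episode above 0.03 m or angle between bolt_cup's own z axis and vertical above 0.4 rad).
It fails at once if a container is dropped from more than about 25 mm (moves freely faster than 0.7 m/s, out of the fingers) ((linear speed of old_tin above 0.7 m/s and contact force between old_tin and the fingers below 0.01 N) or (linear speed of tub above 0.7 m/s and contact force between tub and the fingers below 0.01 N) or (linear speed of new_tin above 0.7 m/s and contact force between new_tin and the fingers below 0.01 N) or (linear speed of spray_can above 0.7 m/s and contact force between spray_can and the fingers below 0.01 N)).
It also fails if it takes over 128 s, if anything falls off the work surface, if the arm or the gripper's body presses on something with over 40 N, if the wrist force passes 120 N, or if a joint passes its speed limit or range.

## Robot

A 6-joint arm with a two-finger parallel gripper is mounted at the origin on the work surface. World frame = base frame: x ahead of the robot, y to its left, z up, the work surface at z = 0. Lengths are in m, angles in rad, forces in N, time in s.
With the tool pointing down it reaches from about 0.4 to 0.825 m from the base axis. Payload 7 kg.
Tool frame: the origin (TCP) lies on the centre line of the jaws, within the pads' length; the fingertips stand 22 mm ahead of it and the grasp point (between the pads) lies 3 mm ahead of it; z points along the fingers, y is the line along which they close (so a half turn about z gives the same grasp; the last joint's range is limited). The gripper opens to 88 mm and grips with 3 to 60 N. Pads are 19 mm wide; open, the fingers measure 130 mm over their backs; the gripper's body (78 mm by 193 mm) begins 47 mm behind the grasp point.
Start: joints at [1.465, 0.359, 0.012, 0, -1.224, -0.288], TCP at [0.259, 0.623, 0.228] pointing down, gripper open.
Joint ranges: [-3.07, 3.07], [-1.43, 2.12], [-1.02, 1.25], [-3.03, 1.67], [-3.05, -0], [-3.03, 3.03]. Speed limits (rad/s): [2.39, 2.39, 3.01, 3.14, 3.14, 3.14].

## Interface

Orientations are given as [roll, pitch, yaw] about the fixed x, y, z axes, in that order (R = Rz(yaw) Ry(pitch) Rx(roll)).
In Python, from station import monitor, viewer, order gives the robot as it stands. The module is installed in compiled form; this text tells all that it offers.
- The arm moves only by the tool servo_tool, never from a script. Its argument "targets" is a list of rows, each an object with "angular": the turn, a rotation vector about the tool's x, y, z in degrees, a list of three; "xyz": the shift along the tool's x, y, z in cm, a list of three; "claw": the finger opening in cm, from 0 to 8.76. A call has 1 to 20 rows; each row shifts and turns the commanded pose from where the row before left it, along the tool's axes as they then stand; what a row does not reach is not made up. A row lasts 1/10 s, in which the tool goes at most 50 mm and 8.59 degrees, less where a joint would pass 70% of its speed; a pose out of reach is approached as far as the arm can. A call is refused whole if a number of a shift passes 5 or a number of a turn 8.59, either way. A call with a gripper value outside its range is refused whole. The fingers move at their own pace and stop on an object; "force" is the grip in N (left out, the last holds). Time passes only in rows, so rows that do not move let the fingers close. It gives the time, the measured TCP pose, the force, the opening and the grip force at its end, in the units of the state.
- monitor.get_state(): the state, without advancing time (a new reading comes with each control period).
- viewer.grab_frame(name): name is "scene" or "top" or "wrist"; returns a dict with "color" (480x640x3 uint8, blue, green, red), "fovy" (degrees; the focal length in pixels is half the picture's height over the tangent of half this angle, whatever the lens; pixels are square), "cx", "cy" (the principal point, pixels), "R" (3x3) and "t" (3): a world point X has camera coordinates R X + t. Camera axes: x right, y down, z forward; pixel columns grow to the right and rows downward; lengths in m; the calibration is good to about 2 mm. A picture is of the moment at which its call begins. There is no depth.
- order.job_done(): hands the job in; it is judged then, once.
The state is a dict: "t": time; "q": joint angles; "qd": joint speeds; "joint_efforts": joint torques, N m; "eef_pos": TCP position; "ee_rot": TCP orientation; "force": force on the tool from outside, world axes, zero at the start; "moment": the same for the moment, N m; "width": finger opening in m; "gripper_force": force on a finger pad.
Only numpy, scipy, OpenCV 4.12 (cv2) and the standard library are available. Lean on these libraries where they do the work, as an engineer would, in place of code of your own. Each camera call takes 0.05 s, during which the arm holds its last target. There are 200 camera calls.

## Working session

There is one attempt and no reset: what is moved stays moved. The work goes in short steps, Python scripts to look and compute and a tool call to move; the robot and the scene stay as the last step left them, time stands still between calls to the robot, and variables do not carry over. Pictures are saved under pics/ and viewed, at most 14 in all, crops included, and the job is handed in when it is done.

Besides the shell and the picture viewer there is one more tool, called after "Request:" in YAML: its name, and indented under it one key for each argument. servo_tool: Moves the arm, as the interface text tells. Its arguments: {"type":"object","properties":{"targets":{"type":"array"},"force":{"type":"number"}},"required":["targets"]}

```bash
mkdir -p pics; cat > h.py <<'E'
import numpy as np, cv2
from station import monitor, viewer, order
def grab(n,f=None):
    d=viewer.grab_frame(n)
    if f: cv2.imwrite('pics/'+f,d['color'])
    return d
def K(d):
    f=240/np.tan(np.radians(d['fovy'])/2); return f
def ray(d,u,v,z):
    R=np.array(d['R']);t=np.array(d['t']);f=K(d)
    c=-R.T@t; r=R.T@np.array([(u-d['cx'])/f,(v-d['cy'])/f,1])
    return c+r*(z-c[2])/r[2]
def proj(d,X):
    p=np.array(d['R'])@np.array(X)+np.array(d['t']);f=K(d)
    return f*p[0]/p[2]+d['cx'],f*p[1]/p[2]+d['cy']
E
python3 - <<'E'
from h import *
import pickle
s=monitor.get_state();print(s)
for n in('top','scene'):
    d=grab(n,n+'0.png');pickle.dump(d,open(n+'0.pkl','wb'));print(n,d['fovy'],d['cx'],d['cy'],-np.array(d['R']).T@d['t'])
E
```

```text
{'t': 0.0, 'q': array([ 1.46507235e+00,  3.59400877e-01,  1.10881943e-02, -3.35977393e-04,
       -1.22406324e+00, -2.88113944e-01]), 'qd': array([-2.40377567e-04, -3.38116066e-04, -6.74810766e-04, -7.94231054e-05,
       -1.35008662e-04,  7.10049913e-04]), 'joint_efforts': array([-1.16601212e-03, -5.82713556e+01,  2.93051666e+01,  6.99746400e+00,
        6.97832205e-03, -1.57311024e-04]), 'eef_pos': array([0.25885862, 0.62289559, 0.22672893]), 'ee_rot': array([ 3.13998842e+00, -1.46052252e-04, -3.93952229e-01]), 'force': array([0.53903278, 0.91520181, 0.15422644]), 'moment': array([0.02363985, 0.0250038 , 0.01737821]), 'gripper_force': 0.0, 'width': 0.08737299942277936}
top 43.672352955064454 323.6173788804533 246.92365169119626 [0.41014574 0.01578735 0.9435618 ]
scene 45.89803472101775 315.3199352113442 247.66608010516424 [ 1.02657718 -0.05186907  0.75765614]
```

View pics/top0.png

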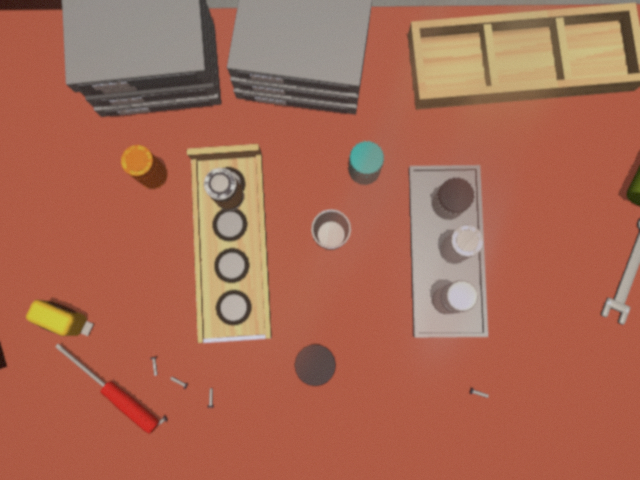

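View pics/scene0.png

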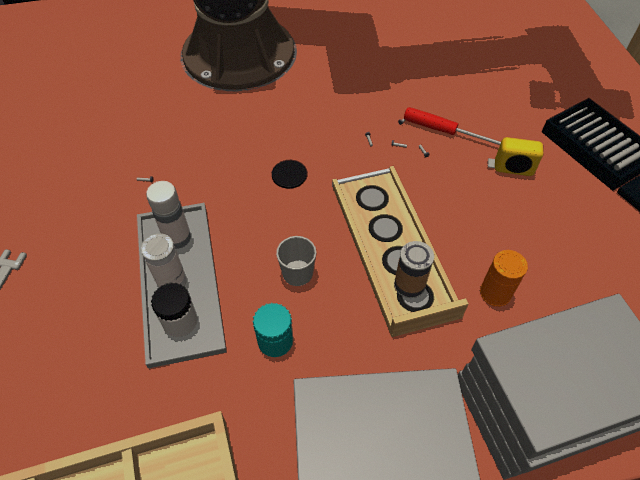

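```bash
python3 - <<'E'
from h import *
import pickle
T=pickle.load(open('top0.pkl','rb'));S=pickle.load(open('scene0.pkl','rb'))
g=cv2.cvtColor(T['color'],cv2.COLOR_BGR2GRAY)
hsv=cv2.cvtColor(T['color'],cv2.COLOR_BGR2HSV)
m=(g<70).astype(np.uint8)
def blobs(m,x0,y0,x1,y1,a=60):
    n,l,st,c=cv2.connectedComponentsWithStats(m[y0:y1,x0:x1].astype(np.uint8))
    return [(st[i][4],st[i][2],st[i][3],st[i][0]+(st[i][2]-1)/2+x0,st[i][1]+(st[i][3]-1)/2+y0) for i in range(1,n) if st[i][4]>a]
for b in blobs(m,195,150,265,335): print('dark',b,ray(T,b[3],b[4],.008).round(4))
for b in blobs(m,410,165,490,335): print('tub?',b,ray(T,b[3],b[4],.076).round(4))
w=(hsv[...,1]<60)&(g>175)
for b in blobs(w,410,165,490,335): print('white',b,ray(T,b[3],b[4],.101).round(4),ray(T,b[3],b[4],.126).round(4))
big=np.hstack([cv2.resize(T['color'][150:345,180:280],None,fx=3,fy=3,interpolation=2),cv2.resize(T['color'][150:345,400:500],None,fx=3,fy=3,interpolation=2)])
cv2.imwrite('pics/c1.png',big)
E
```

```text
dark (np.int32(521), np.int32(32), np.int32(72), np.float64(229.5), np.float64(203.5)) [0.6142 0.1771 0.008 ]
dark (np.int32(200), np.int32(32), np.int32(33), np.float64(231.5), np.float64(265.0)) [0.5153 0.1721 0.008 ]
dark (np.int32(196), np.int32(33), np.int32(33), np.float64(233.0), np.float64(307.0)) [0.4495 0.1686 0.008 ]
white (np.int32(630), np.int32(30), np.int32(30), np.float64(467.5), np.float64(240.5)) [ 0.538  -0.1783  0.101 ] [ 0.5342 -0.1726  0.126 ]
white (np.int32(817), np.int32(19), np.int32(76), np.float64(423.0), np.float64(296.5)) [ 0.459  -0.1131  0.101 ] [ 0.4575 -0.1093  0.126 ]
white (np.int32(646), np.int32(30), np.int32(28), np.float64(462.5), np.float64(295.5)) [ 0.4601 -0.1684  0.101 ] [ 0.4586 -0.1629  0.126 ]
```

View pics/c1.png

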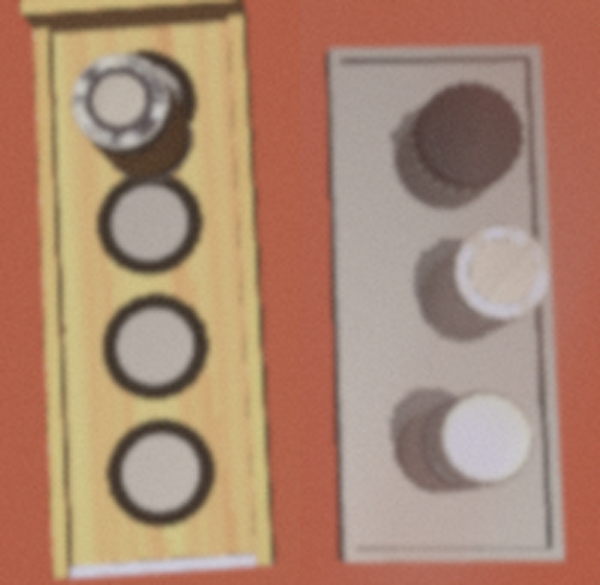

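```bash
python3 - <<'E'
from h import *
import pickle
T=pickle.load(open('top0.pkl','rb'));S=pickle.load(open('scene0.pkl','rb'))
for n,u,z,dia in(('old',(219.5,183.5),.092,.048),('tub',(456.3,195),.076,.052),('new',(467.4,240.6),.101,.046),('spray',(462.3,295.6),.126,.044),('p3',(230,224.3),.008,.056),('cup',(330.5,229.5),.06,.06)):
    p=ray(T,*u,z);q=proj(S,p);dd=np.array(proj(T,p+[0,dia/2,0]))-proj(T,p-[0,dia/2,0])
    print(n,p.round(4),'scene px',np.round(q,1),'diam px',np.hypot(*dd).round(1))
print(ray(T,(412+486)/2,(166)/1,.015),ray(T,(415+487)/2,336,.015))
E
```

```text
old [0.6258 0.1778 0.092 ] scene px [418.3 252.5] diam px 32.8
tub [ 0.6099 -0.1701  0.076 ] scene px [171.2 295.3] diam px 35.3
new [ 0.5379 -0.1782  0.101 ] scene px [157.8 244. ] diam px 32.5
spray [ 0.4585 -0.1626  0.126 ] scene px [161.2 188.3] diam px 32.5
p3 [0.5804 0.1757 0.008 ] scene px [400.4 258.7] diam px 35.2
cup [0.5621 0.016  0.06  ] scene px [297.4 249.2] diam px 40.1
[ 0.67120842 -0.17329295  0.015     ] [ 0.40346138 -0.16737139  0.015     ]
```

Request:
servo_tool:
  targets:
    - {"angular": [0, 0, -8.5], "xyz": [0, 0, 0], "claw": 8.76}
    - {"angular": [0, 0, -8.5], "xyz": [0, 0, 0], "claw": 8.76}
    - {"angular": [0, 0, -8.5], "xyz": [0, 0, 0], "claw": 8.76}
    - {"angular": [0, 0, 0], "xyz": [2.45, 3.31, 0], "claw": 8.76}
    - {"angular": [0, 0, 0], "xyz": [2.45, 3.31, 0], "claw": 8.76}
    - {"angular": [0, 0, 0], "xyz": [2.45, 3.31, 0], "claw": 8.76}
    - {"angular": [0, 0, 0], "xyz": [2.45, 3.31, 0], "claw": 8.76}
    - {"angular": [0, 0, 0], "xyz": [2.45, 3.31, 0], "claw": 8.76}
    - {"angular": [0, 0, 0], "xyz": [2.45, 3.31, 0], "claw": 8.76}
    - {"angular": [0, 0, 0], "xyz": [2.45, 3.31, 0], "claw": 8.76}
    - {"angular": [0, 0, 0], "xyz": [2.45, 3.31, 0], "claw": 8.76}
    - {"angular": [0, 0, 0], "xyz": [2.45, 3.31, 0], "claw": 8.76}
    - {"angular": [0, 0, 0], "xyz": [2.45, 3.31, 0], "claw": 8.76}
    - {"angular": [0, 0, 0], "xyz": [2.45, 3.31, 0], "claw": 8.76}
    - {"angular": [0, 0, 0], "xyz": [2.45, 3.31, 0], "claw": 8.76}
    - {"angular": [0, 0, 0], "xyz": [2.45, 3.31, 0], "claw": 8.76}
    - {"angular": [0, 0, 0], "xyz": [2.45, 3.31, 0], "claw": 8.76}

```text
t: 1.8
eef_pos: [0.626, 0.1766, 0.2273]
ee_rot: [3.141, 0.001, 0.051]
force: [-0.3, 1.4, 0.1]
width: 0.0875
gripper_force: 0.0
```

```bash
cat >> h.py <<'E'
from scipy.spatial.transform import Rotation as Ro
def go(p,yaw=.053):
    s=monitor.get_state(); R=Ro.from_euler('xyz',s['ee_rot']); W=Ro.from_euler('xyz',[np.pi,0,yaw])
    print('t',round(s['t'],2),'at',s['eef_pos'].round(4),s['ee_rot'].round(3),'w',round(s['width'],4),'gf',round(s['gripper_force'],1))
    print('shift cm',(W.inv().apply(np.array(p)-s['eef_pos'])*100).round(2),'turn',np.degrees((R.inv()*W).as_rotvec()).round(2))
E
python3 - <<'E'
from h import *
go([.6258,.1778,.063])
d=grab('wrist','w1.png');import pickle;pickle.dump(d,open('w1.pkl','wb'))
print(proj(d,[.6258,.1778,.092]),-np.array(d['R']).T@d['t'])
E
```

```text
t 1.8 at [0.626  0.1766 0.2273] [3.141e+00 1.000e-03 5.100e-02] w 0.0875 gf 0.0
shift cm [-1.000e-02 -1.200e-01  1.643e+01] turn [ 0.01  0.04 -0.1 ]
(np.float64(320.2261930945335), np.float64(226.00276610117098)) [0.71033862 0.18020281 0.38421532]
```

View pics/w1.png

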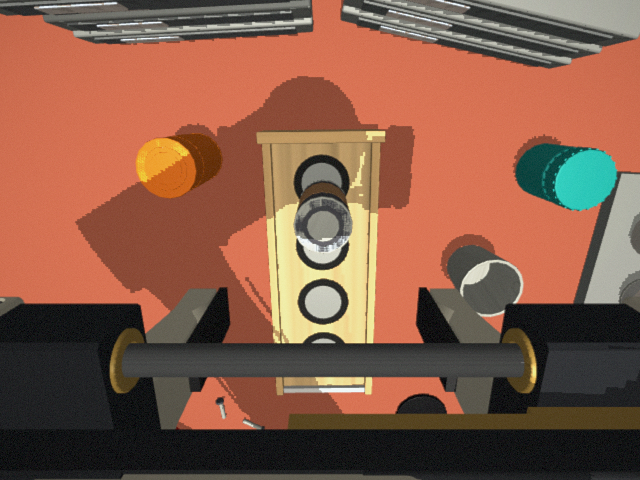

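Request:
servo_tool:
  targets:
    - {"angular": [0, 0, 0], "xyz": [0.05, 0, 4], "claw": 8.76}
    - {"angular": [0, 0, 0], "xyz": [0, 0, 4], "claw": 8.76}
    - {"angular": [0, 0, 0], "xyz": [0, 0, 4], "claw": 8.76}
    - {"angular": [0, 0, 0], "xyz": [0, 0, 2.6], "claw": 8.76}
    - {"angular": [0, 0, 0], "xyz": [0, 0, 1.8], "claw": 8.76}
    - {"angular": [0, 0, 0], "xyz": [0, 0, 0], "claw": 8.76}
    - {"angular": [0, 0, 0], "xyz": [0, 0, 0], "claw": 4}
    - {"angular": [0, 0, 0], "xyz": [0, 0, 0], "claw": 4}
    - {"angular": [0, 0, 0], "xyz": [0, 0, 0], "claw": 4}
    - {"angular": [0, 0, 0], "xyz": [0, 0, 0], "claw": 4}
    - {"angular": [0, 0, 0], "xyz": [0, 0, 0], "claw": 4}
    - {"angular": [0, 0, 0], "xyz": [0, 0, 0], "claw": 4}
  force: 25

```text
t: 3.05
eef_pos: [0.6259, 0.178, 0.0642]
ee_rot: [3.142, -0.0, 0.051]
force: [0.0, -0.9, 2.4]
width: 0.0478
gripper_force: 24.9
```

```bash
python3 - <<'E'
from h import *
import pickle
d=pickle.load(open('w1.pkl','rb'))
print(ray(d,322,180,.008),ray(d,323,300.5,.008),ray(d,324,224,.092))
g=cv2.cvtColor(d['color'],cv2.COLOR_BGR2GRAY)
n,l,st,c=cv2.connectedComponentsWithStats((g[140:390,280:370]<60).astype(np.uint8))
for i in range(1,n):
    if st[i][4]>80:
        b=st[i];u=280+b[0]+(b[2]-1)/2;v=140+b[1]+(b[3]-1)/2;print(b,u,v,ray(d,u,v,.008))
go([.4495,.1686,.063])
E
```

```text
[0.64916257 0.17770933 0.008     ] [0.51617947 0.16980511 0.008     ] [0.62762499 0.17486085 0.092     ]
[ 14  15  55  44 774] 321.0 176.5 [0.65258422 0.17887787 0.008     ]
[ 19  52  48  16 156] 322.5 199.5 [0.62946948 0.17619623 0.008     ]
[ 17 101  52  28 377] 322.5 254.5 [0.57023773 0.17314376 0.008     ]
[ 19 140  49  44 660] 323.0 301.5 [0.51495342 0.16974142 0.008     ]
[   0  193   90   21 1003] 324.5 343.0 [0.46211718 0.16527179 0.008     ]
t 3.05 at [0.6259 0.178  0.0642] [ 3.142 -0.     0.051] w 0.0478 gf 24.9
shift cm [-17.67   0.     0.12] turn [ 0.   -0.03 -0.09]
```

Request:
servo_tool:
  targets:
    - {"angular": [0, 0, 0], "xyz": [0, 0, -1], "claw": 4}
    - {"angular": [0, 0, 0], "xyz": [0, 0, -2], "claw": 4}
    - {"angular": [0, 0, 0], "xyz": [-2, 0.05, 0], "claw": 4}
    - {"angular": [0, 0, 0], "xyz": [-3, 0, 0], "claw": 4}
    - {"angular": [0, 0, 0], "xyz": [-3.5, 0, 0], "claw": 4}
    - {"angular": [0, 0, 0], "xyz": [-3.5, 0, 0], "claw": 4}
    - {"angular": [0, 0, 0], "xyz": [-3, 0, 0], "claw": 4}
    - {"angular": [0, 0, 0], "xyz": [-2, 0, 0], "claw": 4}
    - {"angular": [0, 0, 0], "xyz": [-0.7, 0, 0], "claw": 4}
    - {"angular": [0, 0, 0], "xyz": [0, 0, 0], "claw": 4}

```text
t: 4.05
eef_pos: [0.4485, 0.1687, 0.0942]
ee_rot: [-3.141, -0.0, 0.052]
force: [-0.1, 0.3, -3.1]
width: 0.0476
gripper_force: 24.9
```

```bash
python3 - <<'E'
from h import *
go([.449,.168,.0645])
E
```

```text
t 4.05 at [0.4485 0.1687 0.0942] [-3.141 -0.     0.052] w 0.0476 gf 24.9
shift cm [0.04 0.07 2.97] turn [-0.03 -0.02 -0.05]
```

Held and over the front pad; lower, release, rise.

Request:
servo_tool:
  targets:
    - {"angular": [0, 0, 0], "xyz": [0, 0, 1.4], "claw": 4}
    - {"angular": [0, 0, 0], "xyz": [0, 0, 1], "claw": 4}
    - {"angular": [0, 0, 0], "xyz": [0, 0, 0.5], "claw": 4}
    - {"angular": [0, 0, 0], "xyz": [0, 0, 0.1], "claw": 4}
    - {"angular": [0, 0, 0], "xyz": [0, 0, 0], "claw": 4}
    - {"angular": [0, 0, 0], "xyz": [0, 0, 0], "claw": 8.76}
    - {"angular": [0, 0, 0], "xyz": [0, 0, 0], "claw": 8.76}
    - {"angular": [0, 0, 0], "xyz": [0, 0, 0], "claw": 8.76}
    - {"angular": [0, 0, 0], "xyz": [0, 0, 0], "claw": 8.76}
    - {"angular": [0, 0, 0], "xyz": [0, 0, -2], "claw": 8.76}
    - {"angular": [0, 0, 0], "xyz": [0, 0, -4], "claw": 8.76}
    - {"angular": [0, 0, 0], "xyz": [0, 0, -5], "claw": 8.76}
    - {"angular": [0, 0, 0], "xyz": [0, 0, -5], "claw": 8.76}
    - {"angular": [0, 0, 0], "xyz": [0, 0, -2], "claw": 8.76}
    - {"angular": [0, 0, 0], "xyz": [0, 0, 0], "claw": 8.76}

```text
t: 5.55
eef_pos: [0.4507, 0.1698, 0.2477]
ee_rot: [-3.137, -0.006, 0.052]
force: [0.7, -0.9, 0.8]
width: 0.0873
gripper_force: 0.0
```

```bash
python3 - <<'E'
from h import *
go([.4585,-.1626,.24])
d=grab('scene','s2.png')
c=d['color'][130:350,300:480];cv2.imwrite('pics/s2c.png',cv2.resize(c,None,fx=3,fy=2.7,interpolation=2) if 0 else cv2.resize(c,None,fx=2.7,fy=2.7))
print(proj(d,[.4495,.168,.092]),proj(d,[.4495,.168,.008]))
E
```

```text
t 5.55 at [0.4507 0.1698 0.2477] [-3.137 -0.006  0.052] w 0.0873 gf 0.0
shift cm [-0.98 33.23  0.77] turn [-0.25 -0.36 -0.07]
(np.float64(377.45857869364346), np.float64(162.51862344576443)) (np.float64(373.37410559611175), np.float64(196.3593875995618))
```

View pics/s2c.png

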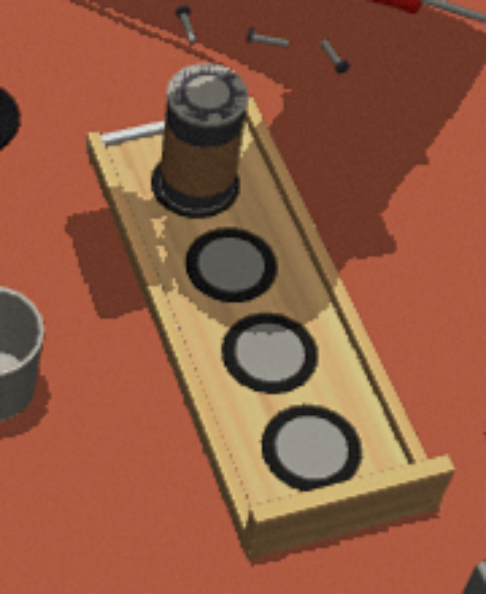

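Request:
servo_tool:
  targets:
    - {"angular": [0, 0, 0], "xyz": [0, 2, 0], "claw": 8.76}
    - {"angular": [0, 0, 0], "xyz": [0, 3.5, 0], "claw": 8.76}
    - {"angular": [0, 0, 0], "xyz": [0, 4, 0], "claw": 8.76}
    - {"angular": [0, 0, 0], "xyz": [0, 4, 0], "claw": 8.76}
    - {"angular": [0, 0, 0], "xyz": [0, 4, 0], "claw": 8.76}
    - {"angular": [0, 0, 0], "xyz": [0, 4, 0], "claw": 8.76}
    - {"angular": [0, 0, 0], "xyz": [0, 4, 0], "claw": 8.76}
    - {"angular": [0, 0, 0], "xyz": [-0.5, 4, 0], "claw": 8.76}
    - {"angular": [0, 0, 0], "xyz": [-0.5, 2.7, 0], "claw": 8.76}
    - {"angular": [0, 0, 0], "xyz": [0, 1, 0], "claw": 8.76}
    - {"angular": [0, 0, 0], "xyz": [0, 0, 0], "claw": 8.76}

```text
t: 6.7
eef_pos: [0.4555, -0.1644, 0.2424]
ee_rot: [-3.141, 0.002, 0.049]
force: [0.3, 0.9, -0.5]
width: 0.0878
gripper_force: 0.0
```

```bash
python3 - <<'E'
from h import *
go([.4585,-.1626,.095])
d=grab('wrist','w2.png')
for p in([.4585,-.1626,.126],[.5379,-.1782,.101],[.6099,-.1701,.076]):print(np.round(proj(d,p),1))
import pickle;pickle.dump(d,open('w2.pkl','wb'))
E
```

```text
t 6.7 at [ 0.4555 -0.1644  0.2424] [-3.141e+00  2.000e-03  4.900e-02] w 0.0878 gf 0.0
shift cm [ 0.31 -0.16 14.74] turn [-0.01  0.12 -0.23]
[319.6 228.7]
[345.5 119. ]
[339.4  18.1]
```

View pics/w2.png

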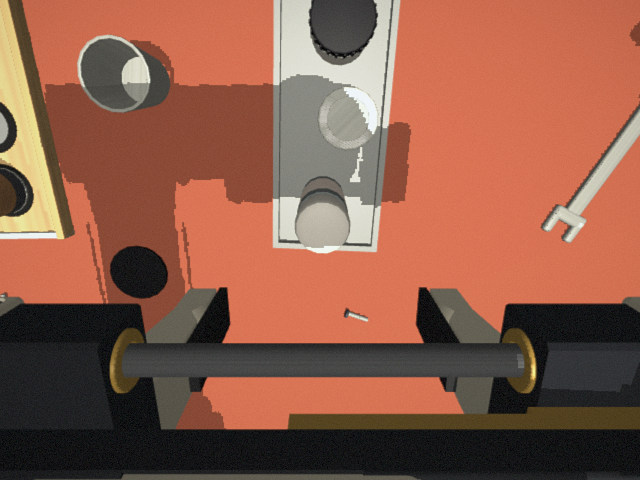

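Request:
servo_tool:
  targets:
    - {"angular": [0, 0, -0.2], "xyz": [0.4, 0, 3], "claw": 8.76}
    - {"angular": [0, 0, 0], "xyz": [0, 0, 4], "claw": 8.76}
    - {"angular": [0, 0, 0], "xyz": [0, 0, 3.7], "claw": 8.76}
    - {"angular": [0, 0, 0], "xyz": [0, 0, 2.5], "claw": 8.76}
    - {"angular": [0, 0, 0], "xyz": [0, 0, 1.5], "claw": 8.76}
    - {"angular": [0, 0, 0], "xyz": [0, 0, 0], "claw": 8.76}
    - {"angular": [0, 0, 0], "xyz": [0, 0, 0], "claw": 4}
    - {"angular": [0, 0, 0], "xyz": [0, 0, 0], "claw": 4}
    - {"angular": [0, 0, 0], "xyz": [0, 0, 0], "claw": 4}
    - {"angular": [0, 0, 0], "xyz": [0, 0, 0], "claw": 4}
    - {"angular": [0, 0, 0], "xyz": [0, 0, 0], "claw": 4}
    - {"angular": [0, 0, 0], "xyz": [0, 0, 0], "claw": 4}
  force: 25

```text
t: 7.95
eef_pos: [0.4601, -0.1634, 0.0969]
ee_rot: [-3.142, -0.001, 0.055]
force: [0.6, -0.1, 0.3]
width: 0.0453
gripper_force: 0.0
```

```bash
python3 - <<'E'
from h import *
go([.647,.178,.20])
E
```

```text
t 7.95 at [ 0.4601 -0.1634  0.0969] [-3.142e+00 -1.000e-03  5.500e-02] w 0.0453 gf 0.0
shift cm [ 20.47 -33.1  -10.31] turn [-0.   -0.03  0.09]
```

Request:
servo_tool:
  targets:
    - {"angular": [0, 0, 0], "xyz": [0, 0, 0], "claw": 4}
    - {"angular": [0, 0, 0], "xyz": [0, 0, 0], "claw": 4}
    - {"angular": [0, 0, 0], "xyz": [0, 0, -2], "claw": 4}
    - {"angular": [0, 0, 0], "xyz": [0, 0, -4], "claw": 4}
    - {"angular": [0, 0, 0], "xyz": [0, 0, -3.5], "claw": 4}
    - {"angular": [0, 0, 0], "xyz": [0, 0, -1.5], "claw": 4}
    - {"angular": [0, 0, 0], "xyz": [1, -1.6, 0], "claw": 4}
    - {"angular": [0, 0, 0], "xyz": [2, -3.2, 0], "claw": 4}
    - {"angular": [0, 0, 0], "xyz": [2.4, -3.9, 0], "claw": 4}
    - {"angular": [0, 0, 0], "xyz": [2.4, -3.9, 0], "claw": 4}
    - {"angular": [0, 0, 0], "xyz": [2.4, -3.9, 0], "claw": 4}
    - {"angular": [0, 0, 0], "xyz": [2.4, -3.9, 0], "claw": 4}
    - {"angular": [0, 0, 0], "xyz": [2.4, -3.9, 0], "claw": 4}
    - {"angular": [0, 0, 0], "xyz": [2.4, -3.9, 0], "claw": 4}
    - {"angular": [0, 0, 0], "xyz": [2, -3.2, 0], "claw": 4}
    - {"angular": [0, 0, 0], "xyz": [1, -1.7, 0], "claw": 4}
    - {"angular": [0, 0, 0], "xyz": [0, 0, 0], "claw": 4}
    - {"angular": [0, 0, 0], "xyz": [0, 0, 0], "claw": 4}

```text
t: 9.75
eef_pos: [0.6448, 0.1785, 0.2049]
ee_rot: [3.141, 0.003, 0.055]
force: [-0.4, -1.0, -4.6]
width: 0.0435
gripper_force: 25.0
```

```bash
python3 - <<'E'
from h import *
go([.647,.178,.0985])
E
```

```text
t 9.75 at [0.6448 0.1785 0.2049] [3.141e+00 3.000e-03 5.500e-02] w 0.0435 gf 25.0
shift cm [ 0.22  0.06 10.64] turn [0.05 0.17 0.12]
```

Request:
servo_tool:
  targets:
    - {"angular": [0, 0, 0], "xyz": [0.2, 0, 2], "claw": 4}
    - {"angular": [0, 0, 0], "xyz": [0, 0, 3], "claw": 4}
    - {"angular": [0, 0, 0], "xyz": [0, 0, 3], "claw": 4}
    - {"angular": [0, 0, 0], "xyz": [0, 0, 1.5], "claw": 4}
    - {"angular": [0, 0, 0], "xyz": [0, 0, 0.8], "claw": 4}
    - {"angular": [0, 0, 0], "xyz": [0, 0, 0.25], "claw": 4}
    - {"angular": [0, 0, 0], "xyz": [0, 0, 0], "claw": 4}
    - {"angular": [0, 0, 0], "xyz": [0, 0, 0], "claw": 4}

```text
t: 10.55
eef_pos: [0.6485, 0.1788, 0.1026]
ee_rot: [-3.141, -0.002, 0.055]
force: [0.0, 0.1, -3.7]
width: 0.0435
gripper_force: 25.0
```

```bash
python3 - <<'E'
from h import *
go([.647,.178,.0988]);print(monitor.get_state()['force'])
E
```

```text
t 10.55 at [0.6485 0.1788 0.1026] [-3.141e+00 -2.000e-03  5.500e-02] w 0.0435 gf 25.0
shift cm [-0.15  0.07  0.38] turn [-0.04 -0.12  0.11]
[ 0.02815928  0.0668591  -3.71306058]
```

Still 3–4 mm up; lower the rest, release and rise.

Request:
servo_tool:
  targets:
    - {"angular": [0, 0, 0], "xyz": [-0.1, 0.05, 0.2], "claw": 4}
    - {"angular": [0, 0, 0], "xyz": [0, 0, 0.15], "claw": 4}
    - {"angular": [0, 0, 0], "xyz": [0, 0, 0], "claw": 4}
    - {"angular": [0, 0, 0], "xyz": [0, 0, 0], "claw": 8.76}
    - {"angular": [0, 0, 0], "xyz": [0, 0, 0], "claw": 8.76}
    - {"angular": [0, 0, 0], "xyz": [0, 0, 0], "claw": 8.76}
    - {"angular": [0, 0, 0], "xyz": [0, 0, 0], "claw": 8.76}
    - {"angular": [0, 0, 0], "xyz": [0, 0, -2], "claw": 8.76}
    - {"angular": [0, 0, 0], "xyz": [0, 0, -4], "claw": 8.76}
    - {"angular": [0, 0, 0], "xyz": [0, 0, -4], "claw": 8.76}
    - {"angular": [0, 0, 0], "xyz": [0, 0, -3], "claw": 8.76}
    - {"angular": [0, 0, 0], "xyz": [0, 0, 0], "claw": 8.76}

```text
t: 11.75
eef_pos: [0.6491, 0.1787, 0.2334]
ee_rot: [-3.139, -0.008, 0.055]
force: [0.9, 0.3, -0.8]
width: 0.0875
gripper_force: 0.0
```

```bash
python3 - <<'E'
from h import *
go([.539,-.1795,.2])
E
```

```text
t 11.75 at [0.6491 0.1787 0.2334] [-3.139 -0.008  0.055] w 0.0875 gf 0.0
shift cm [-12.89  35.18   3.34] turn [-0.16 -0.48  0.13]
```

Request:
servo_tool:
  targets:
    - {"angular": [0, 0, 0], "xyz": [-0.7, 1.8, 0], "claw": 8.76}
    - {"angular": [0, 0, 0], "xyz": [-1.3, 3.4, 0], "claw": 8.76}
    - {"angular": [0, 0, 0], "xyz": [-1.5, 4.2, 0], "claw": 8.76}
    - {"angular": [0, 0, 0], "xyz": [-1.5, 4.2, 0], "claw": 8.76}
    - {"angular": [0, 0, 0], "xyz": [-1.5, 4.2, 0], "claw": 8.76}
    - {"angular": [0, 0, 0], "xyz": [-1.5, 4.2, 0], "claw": 8.76}
    - {"angular": [0, 0, 0], "xyz": [-1.5, 4.2, 0], "claw": 8.76}
    - {"angular": [0, 0, 0], "xyz": [-1.5, 4.2, 0], "claw": 8.76}
    - {"angular": [0, 0, 0], "xyz": [-1.3, 3.2, 0], "claw": 8.76}
    - {"angular": [0, 0, 0], "xyz": [-0.6, 1.6, 0], "claw": 8.76}
    - {"angular": [0, 0, 0], "xyz": [0, 0, 0], "claw": 8.76}
    - {"angular": [0, 0, 0], "xyz": [0, 0, 0], "claw": 8.76}

```text
t: 12.95
eef_pos: [0.5364, -0.181, 0.227]
ee_rot: [-3.141, 0.001, 0.053]
force: [1.1, 0.2, 0.4]
width: 0.0875
gripper_force: 0.0
```

```bash
python3 - <<'E'
from h import *
import pickle
d=pickle.load(open('w2.pkl','rb'));print(ray(d,348.5,118,.101),ray(d,343,20,.076))
go([.539,-.1795,.085])
E
```

```text
[ 0.53870253 -0.180378    0.101     ] [ 0.60877322 -0.17287956  0.076     ]
t 12.95 at [ 0.5364 -0.181   0.227 ] [-3.141e+00  1.000e-03  5.300e-02] w 0.0875 gf 0.0
shift cm [ 0.26 -0.14 14.2 ] turn [-0.01  0.05  0.02]
```

Request:
servo_tool:
  targets:
    - {"angular": [0, 0, 0], "xyz": [0.2, -0.1, 3], "claw": 8.76}
    - {"angular": [0, 0, 0], "xyz": [0, 0, 4], "claw": 8.76}
    - {"angular": [0, 0, 0], "xyz": [0, 0, 3.5], "claw": 8.76}
    - {"angular": [0, 0, 0], "xyz": [0, 0, 2.3], "claw": 8.76}
    - {"angular": [0, 0, 0], "xyz": [0, 0, 1.1], "claw": 8.76}
    - {"angular": [0, 0, 0], "xyz": [0, 0, 0], "claw": 8.76}
    - {"angular": [0, 0, 0], "xyz": [0, 0, 0], "claw": 4}
    - {"angular": [0, 0, 0], "xyz": [0, 0, 0], "claw": 4}
    - {"angular": [0, 0, 0], "xyz": [0, 0, 0], "claw": 4}
    - {"angular": [0, 0, 0], "xyz": [0, 0, 0], "claw": 4}
    - {"angular": [0, 0, 0], "xyz": [0, 0, 0], "claw": 4}
    - {"angular": [0, 0, 0], "xyz": [0, 0, 0], "claw": 4}
    - {"angular": [0, 0, 0], "xyz": [0, 0, 0], "claw": 4}
    - {"angular": [0, 0, 0], "xyz": [0, 0, 0], "claw": 4}
  force: 25

```text
t: 14.35
eef_pos: [0.5393, -0.1795, 0.0889]
ee_rot: [3.141, -0.0, 0.055]
force: [-0.7, 0.8, 2.2]
width: 0.0453
gripper_force: 25.0
```

```bash
python3 - <<'E'
from h import *
go([.581,.1745,.2])
E
```

```text
t 14.35 at [ 0.5393 -0.1795  0.0889] [ 3.141 -0.     0.055] w 0.0453 gf 25.0
shift cm [  6.04 -35.13 -11.11] turn [ 0.01 -0.02  0.11]
```

Request:
servo_tool:
  targets:
    - {"angular": [0, 0, 0], "xyz": [0, 0, -1.5], "claw": 4}
    - {"angular": [0, 0, 0], "xyz": [0, 0, -4], "claw": 4}
    - {"angular": [0, 0, 0], "xyz": [0, 0, -3.5], "claw": 4}
    - {"angular": [0, 0, 0], "xyz": [0, 0, -1.5], "claw": 4}
    - {"angular": [0, 0, 0], "xyz": [0.3, -1.7, 0], "claw": 4}
    - {"angular": [0, 0, 0], "xyz": [0.6, -3.3, 0], "claw": 4}
    - {"angular": [0, 0, 0], "xyz": [0.7, -4.2, 0], "claw": 4}
    - {"angular": [0, 0, 0], "xyz": [0.7, -4.2, 0], "claw": 4}
    - {"angular": [0, 0, 0], "xyz": [0.7, -4.2, 0], "claw": 4}
    - {"angular": [0, 0, 0], "xyz": [0.7, -4.2, 0], "claw": 4}
    - {"angular": [0, 0, 0], "xyz": [0.7, -4.2, 0], "claw": 4}
    - {"angular": [0, 0, 0], "xyz": [0.7, -4.2, 0], "claw": 4}
    - {"angular": [0, 0, 0], "xyz": [0.6, -3.3, 0], "claw": 4}
    - {"angular": [0, 0, 0], "xyz": [0.3, -1.7, 0], "claw": 4}
    - {"angular": [0, 0, 0], "xyz": [0, 0, 0], "claw": 4}
    - {"angular": [0, 0, 0], "xyz": [0, 0, 0], "claw": 4}
    - {"angular": [0, 0, 0], "xyz": [0, 0, 0], "claw": 4}

```text
t: 16.05
eef_pos: [0.5794, 0.1742, 0.1933]
ee_rot: [3.141, 0.001, 0.054]
force: [0.1, -0.0, -3.5]
width: 0.0451
gripper_force: 25.0
```

```bash
python3 - <<'E'
from h import *
go([.5808,.1745,.0909])
d=grab('top','t3.png')
c=d['color'][140:350,160:300];cv2.imwrite('pics/t3c.png',cv2.resize(c,None,fx=2.8,fy=2.8,interpolation=2))
for p in ([.647,.178,.128],[.4495,.168,.092]): print((np.array(proj(d,p))-[160,140])*2.8)
E
```

```text
t 16.05 at [0.5794 0.1742 0.1933] [3.141e+00 1.000e-03 5.400e-02] w 0.0451 gf 25.0
shift cm [ 0.14 -0.02 10.24] turn [0.02 0.05 0.05]
[153.7814114   63.05385075]
[178.75567536 460.69035001]
```

View pics/t3c.png

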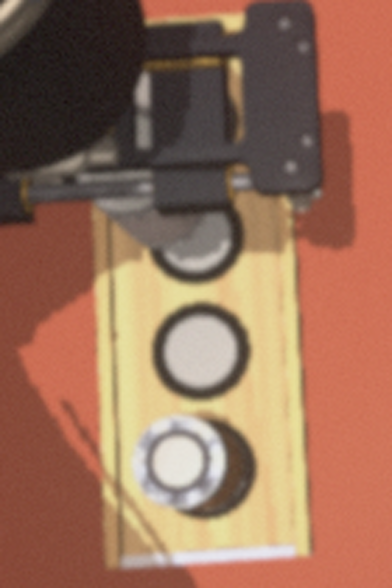

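Request:
servo_tool:
  targets:
    - {"angular": [0, 0, 0], "xyz": [0.1, 0, 2], "claw": 4}
    - {"angular": [0, 0, 0], "xyz": [0, 0, 3], "claw": 4}
    - {"angular": [0, 0, 0], "xyz": [0, 0, 3], "claw": 4}
    - {"angular": [0, 0, 0], "xyz": [0, 0, 1.4], "claw": 4}
    - {"angular": [0, 0, 0], "xyz": [0, 0, 0.6], "claw": 4}
    - {"angular": [0, 0, 0], "xyz": [0, 0, 0], "claw": 4}
    - {"angular": [0, 0, 0], "xyz": [0, 0, 0], "claw": 4}

```text
t: 16.8
eef_pos: [0.5817, 0.1755, 0.095]
ee_rot: [-3.141, -0.002, 0.055]
force: [-0.3, -0.3, -2.4]
width: 0.0454
gripper_force: 25.0
```

```bash
python3 - <<'E'
from h import *
go([.5808,.1745,.0909]);print(monitor.get_state()['force'])
E
```

```text
t 16.8 at [0.5817 0.1755 0.095 ] [-3.141e+00 -2.000e-03  5.500e-02] w 0.0454 gf 25.0
shift cm [-0.09  0.1   0.41] turn [-0.04 -0.11  0.1 ]
[-0.3060713  -0.26288766 -2.444303  ]
```

Request:
servo_tool:
  targets:
    - {"angular": [0, 0, 0], "xyz": [-0.1, 0.1, 0.25], "claw": 4}
    - {"angular": [0, 0, 0], "xyz": [0, 0, 0.13], "claw": 4}
    - {"angular": [0, 0, 0], "xyz": [0, 0, 0], "claw": 4}
    - {"angular": [0, 0, 0], "xyz": [0, 0, 0], "claw": 8.76}
    - {"angular": [0, 0, 0], "xyz": [0, 0, 0], "claw": 8.76}
    - {"angular": [0, 0, 0], "xyz": [0, 0, 0], "claw": 8.76}
    - {"angular": [0, 0, 0], "xyz": [0, 0, 0], "claw": 8.76}
    - {"angular": [0, 0, 0], "xyz": [0, 0, -2], "claw": 8.76}
    - {"angular": [0, 0, 0], "xyz": [0, 0, -4], "claw": 8.76}
    - {"angular": [0, 0, 0], "xyz": [0, 0, -4], "claw": 8.76}
    - {"angular": [0, 0, 0], "xyz": [0, 0, -3], "claw": 8.76}
    - {"angular": [0, 0, 0], "xyz": [0, 0, 0], "claw": 8.76}

```text
t: 18.0
eef_pos: [0.5821, 0.1752, 0.2251]
ee_rot: [-3.139, -0.008, 0.055]
force: [-0.0, 0.1, -0.2]
width: 0.0878
gripper_force: 0.0
```

```bash
python3 - <<'E'
from h import *
go([.6095,-.1715,.2])
E
```

```text
t 18.0 at [0.5821 0.1752 0.2251] [-3.139 -0.008  0.055] w 0.0878 gf 0.0
shift cm [ 0.9  34.76  2.51] turn [-0.18 -0.44  0.13]
```

Request:
servo_tool:
  targets:
    - {"angular": [0, 0, 0], "xyz": [0.1, 1.8, 0], "claw": 8.76}
    - {"angular": [0, 0, 0], "xyz": [0.1, 3.3, 0], "claw": 8.76}
    - {"angular": [0, 0, 0], "xyz": [0.1, 4.1, 0], "claw": 8.76}
    - {"angular": [0, 0, 0], "xyz": [0.1, 4.1, 0], "claw": 8.76}
    - {"angular": [0, 0, 0], "xyz": [0.1, 4.1, 0], "claw": 8.76}
    - {"angular": [0, 0, 0], "xyz": [0.1, 4.1, 0], "claw": 8.76}
    - {"angular": [0, 0, 0], "xyz": [0.1, 4.1, 0], "claw": 8.76}
    - {"angular": [0, 0, 0], "xyz": [0.1, 4.1, 0], "claw": 8.76}
    - {"angular": [0, 0, 0], "xyz": [0.1, 3.3, 0], "claw": 8.76}
    - {"angular": [0, 0, 0], "xyz": [0, 1.8, 0], "claw": 8.76}
    - {"angular": [0, 0, 0], "xyz": [0, 0, 0], "claw": 8.76}
    - {"angular": [0, 0, 0], "xyz": [0, 0, 0], "claw": 8.76}

```text
t: 19.2
eef_pos: [0.607, -0.1735, 0.2186]
ee_rot: [-3.141, 0.002, 0.053]
force: [-0.7, -0.0, 0.3]
width: 0.0879
gripper_force: 0.0
```

```bash
python3 - <<'E'
from h import *
go([.6095,-.1715,.063])
E
```

```text
t 19.2 at [ 0.607  -0.1735  0.2186] [-3.141e+00  2.000e-03  5.300e-02] w 0.0879 gf 0.0
shift cm [ 0.26 -0.18 15.56] turn [-0.02  0.11  0.01]
```

Request:
servo_tool:
  targets:
    - {"angular": [0, 0, 0], "xyz": [0.15, -0.15, 3], "claw": 8.76}
    - {"angular": [0, 0, 0], "xyz": [0, 0, 4], "claw": 8.76}
    - {"angular": [0, 0, 0], "xyz": [0, 0, 4], "claw": 8.76}
    - {"angular": [0, 0, 0], "xyz": [0, 0, 3], "claw": 8.76}
    - {"angular": [0, 0, 0], "xyz": [0, 0, 1.6], "claw": 8.76}
    - {"angular": [0, 0, 0], "xyz": [0, 0, 0], "claw": 8.76}
    - {"angular": [0, 0, 0], "xyz": [0, 0, 0], "claw": 4}
    - {"angular": [0, 0, 0], "xyz": [0, 0, 0], "claw": 4}
    - {"angular": [0, 0, 0], "xyz": [0, 0, 0], "claw": 4}
    - {"angular": [0, 0, 0], "xyz": [0, 0, 0], "claw": 4}
    - {"angular": [0, 0, 0], "xyz": [0, 0, 0], "claw": 4}
    - {"angular": [0, 0, 0], "xyz": [0, 0, 0], "claw": 4}
    - {"angular": [0, 0, 0], "xyz": [0, 0, 0], "claw": 4}
  force: 25

```text
t: 20.5
eef_pos: [0.6096, -0.1714, 0.0645]
ee_rot: [3.141, -0.001, 0.055]
force: [-0.3, -0.8, 4.7]
width: 0.0515
gripper_force: 25.0
```

```bash
python3 - <<'E'
from h import *
go([.515,.171,.2])
E
```

```text
t 20.5 at [ 0.6096 -0.1714  0.0645] [ 3.141e+00 -1.000e-03  5.500e-02] w 0.0515 gf 25.0
shift cm [ -7.64 -34.69 -13.55] turn [ 0.02 -0.06  0.1 ]
```

Request:
servo_tool:
  targets:
    - {"angular": [0, 0, 0], "xyz": [0, 0, -1.5], "claw": 4}
    - {"angular": [0, 0, 0], "xyz": [0, 0, -4], "claw": 4}
    - {"angular": [0, 0, 0], "xyz": [0, 0, -4.5], "claw": 4}
    - {"angular": [0, 0, 0], "xyz": [0, 0, -2.5], "claw": 4}
    - {"angular": [0, 0, 0], "xyz": [-0.4, -1.7, 0], "claw": 4}
    - {"angular": [0, 0, 0], "xyz": [-0.7, -3.3, 0], "claw": 4}
    - {"angular": [0, 0, 0], "xyz": [-0.9, -4.1, 0], "claw": 4}
    - {"angular": [0, 0, 0], "xyz": [-0.9, -4.1, 0], "claw": 4}
    - {"angular": [0, 0, 0], "xyz": [-0.9, -4.1, 0], "claw": 4}
    - {"angular": [0, 0, 0], "xyz": [-0.9, -4.1, 0], "claw": 4}
    - {"angular": [0, 0, 0], "xyz": [-0.9, -4.1, 0], "claw": 4}
    - {"angular": [0, 0, 0], "xyz": [-0.9, -4.1, 0], "claw": 4}
    - {"angular": [0, 0, 0], "xyz": [-0.7, -3.3, 0], "claw": 4}
    - {"angular": [0, 0, 0], "xyz": [-0.4, -1.8, 0], "claw": 4}
    - {"angular": [0, 0, 0], "xyz": [0, 0, 0], "claw": 4}
    - {"angular": [0, 0, 0], "xyz": [0, 0, 0], "claw": 4}
    - {"angular": [0, 0, 0], "xyz": [0, 0, 0], "claw": 4}

```text
t: 22.2
eef_pos: [0.5139, 0.1704, 0.1881]
ee_rot: [3.141, 0.001, 0.054]
force: [0.4, -0.4, -2.1]
width: 0.0511
gripper_force: 25.0
```

```bash
python3 - <<'E'
from h import *
go([.515,.171,.0665])
d=grab('wrist','w4.png')
for p in ([.647,.178,.128],[.581,.1745,.103]): print(np.array(proj(d,p)))
E
```

```text
t 22.2 at [0.5139 0.1704 0.1881] [3.141e+00 1.000e-03 5.400e-02] w 0.0511 gf 25.0
shift cm [ 0.11 -0.05 12.16] turn [0.04 0.07 0.07]
[320.56820778  13.3822945 ]
[320.77527845 144.2909806 ]
```

View pics/w4.png

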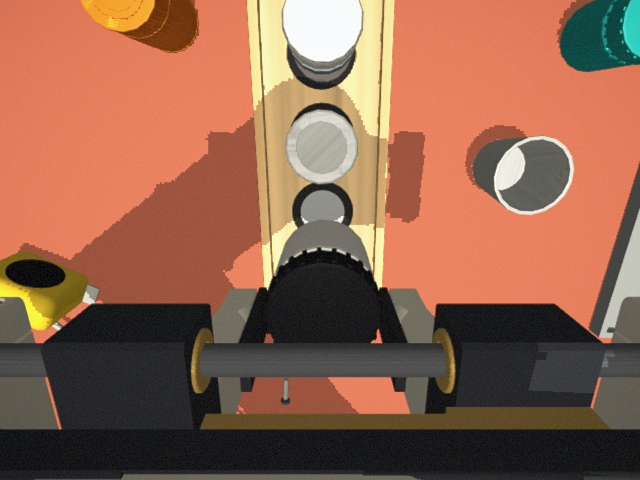

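Spray can (322,20) and new tin (321,146) stand as predicted; tub is aligned. Lower it.

Request:
servo_tool:
  targets:
    - {"angular": [0, 0, 0], "xyz": [0, 0, 2], "claw": 4}
    - {"angular": [0, 0, 0], "xyz": [0, 0, 3], "claw": 4}
    - {"angular": [0, 0, 0], "xyz": [0, 0, 3], "claw": 4}
    - {"angular": [0, 0, 0], "xyz": [0, 0, 2], "claw": 4}
    - {"angular": [0, 0, 0], "xyz": [0, 0, 1.2], "claw": 4}
    - {"angular": [0, 0, 0], "xyz": [0, 0, 0.6], "claw": 4}
    - {"angular": [0, 0, 0], "xyz": [0, 0, 0], "claw": 4}
    - {"angular": [0, 0, 0], "xyz": [0, 0, 0], "claw": 4}

```text
t: 23.05
eef_pos: [0.515, 0.1714, 0.0718]
ee_rot: [-3.141, -0.001, 0.055]
force: [0.0, 0.2, -2.5]
width: 0.0513
gripper_force: 25.0
```

```bash
python3 - <<'E'
from h import *
go([.515,.171,.0665]);print(monitor.get_state()['force'])
E
```

```text
t 23.05 at [0.515  0.1714 0.0718] [-3.141e+00 -1.000e-03  5.500e-02] w 0.0513 gf 25.0
shift cm [-0.01  0.04  0.53] turn [-0.04 -0.07  0.1 ]
[ 0.00247695  0.18587236 -2.46686324]
```

Request:
servo_tool:
  targets:
    - {"angular": [0, 0, 0], "xyz": [0, 0, 0.3], "claw": 4}
    - {"angular": [0, 0, 0], "xyz": [0, 0, 0.2], "claw": 4}
    - {"angular": [0, 0, 0], "xyz": [0, 0, 0], "claw": 4}
    - {"angular": [0, 0, 0], "xyz": [0, 0, 0], "claw": 8.76}
    - {"angular": [0, 0, 0], "xyz": [0, 0, 0], "claw": 8.76}
    - {"angular": [0, 0, 0], "xyz": [0, 0, 0], "claw": 8.76}
    - {"angular": [0, 0, 0], "xyz": [0, 0, 0], "claw": 8.76}
    - {"angular": [0, 0, 0], "xyz": [0, 0, -2], "claw": 8.76}
    - {"angular": [0, 0, 0], "xyz": [0, 0, -4], "claw": 8.76}
    - {"angular": [0, 0, 0], "xyz": [0, 0, -4], "claw": 8.76}
    - {"angular": [0, 0, 0], "xyz": [0, 0, -4], "claw": 8.76}
    - {"angular": [0, 0, 0], "xyz": [-1, 2, -2], "claw": 8.76}
    - {"angular": [0, 0, 0], "xyz": [-1, 4, 0], "claw": 8.76}
    - {"angular": [0, 0, 0], "xyz": [0, 5, 0], "claw": 8.76}
    - {"angular": [0, 0, 0], "xyz": [0, 5, 0], "claw": 8.76}
    - {"angular": [0, 0, 0], "xyz": [0, 5, 0], "claw": 8.76}
    - {"angular": [0, 0, 0], "xyz": [0, 3, 0], "claw": 8.76}
    - {"angular": [0, 0, 0], "xyz": [0, 0, 0], "claw": 8.76}

```text
t: 24.85
eef_pos: [0.5071, -0.0727, 0.2258]
ee_rot: [3.141, 0.0, 0.051]
force: [-0.4, 0.2, -0.4]
width: 0.0875
gripper_force: 0.0
```

```bash
python3 - <<'E'
from h import *
go([.515,.171,.0665])
d=grab('top');e=grab('scene')
a=cv2.resize(d['color'][140:350,170:290],None,fx=2.8,fy=2.8);b=cv2.resize(e['color'][130:340,310:470],None,fx=2.8,fy=2.8)
for X in([.4495,.168,.092],[.5153,.171,.078],[.581,.1745,.103],[.647,.178,.128]):
    u=proj(d,X);v=proj(e,X);print(np.round(u,1))
    for im,w,o in((a,u,(170,140)),(b,v,(310,130))):cv2.circle(im,tuple(int(2.8*(w[i]-o[i])) for i in(0,1)),3,(0,0,255),-1)
cv2.imwrite('pics/f.png',np.hstack([a,b]))
E
```

```text
t 24.85 at [ 0.5071 -0.0727  0.2258] [3.141 0.    0.051] w 0.0875 gf 0.0
shift cm [  2.08 -24.29  15.93] turn [ 0.02  0.02 -0.12]
[223.8 304.5]
[224.4 259.7]
[219.7 212.1]
[214.9 162.5]
```

View pics/f.png

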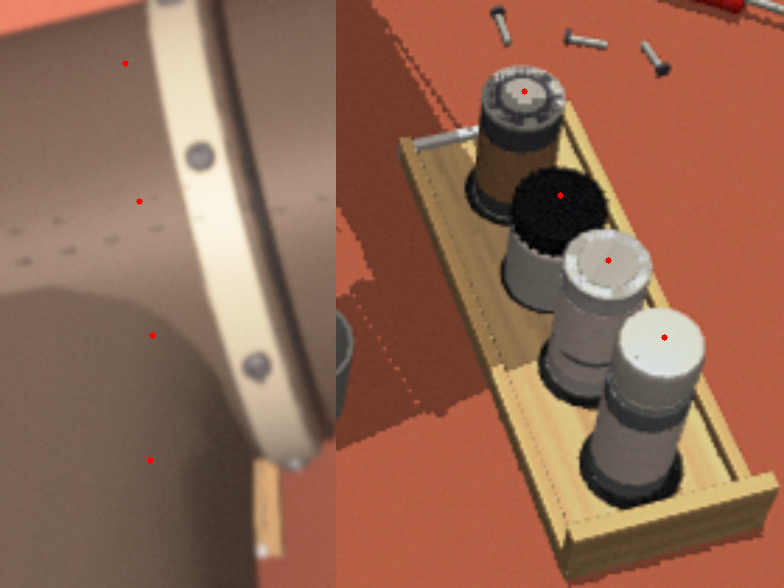

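```bash
python3 -c "
from station import order
print(order.job_done())"
```

```text
the job is handed in; nothing more can be done
None
```

I handed the job in at about 25 s. The old tin stands on the front pad with the tub, new tin and spray can behind it in order of height, all upright, released and, by the last camera check, within about 5 mm of their pad centres; the steel cup was not touched.

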